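# Open the soil sample jar

### The job

Unscrew the blue cap from the amber sample jar that is clamped in the orange block: turn it anticlockwise, regrasping as often as needed, until the thread lets go, without forcing it off, and lift it clear of the neck. Then lower it, upright with its open side down, onto the floor of the square green tray before you let go of it, and leave it standing flat there. Leave the other things on the bench alone.

Things in the scene. Friction and masses are not known exactly. Their poses are not given: they have to be found in the camera images.
- cap: Blue ribbed screw cap, round, 60 mm diameter, 36 mm tall, about 80 g, white stripe on its flat top. Origin at the centre of its lower (open) edge, z up through the top. Grip its skirt at any yaw. Screwed finger-loose on the jar; anticlockwise seen from above screws it up and off. It lets go after 1.35 to 1.7 turns, risen about 12 mm; until then the thread blocks an upward pull.
- jar: Amber jar, 80 mm diameter, white label band, fixed: it does not turn or lift. Origin at the centre of its underside, 22 mm above the bench; z up, along the thread axis. Its shoulder ends 84 mm above its origin. At the start the cap's lower edge is about 91 to 94 mm and its top 127 to 130 mm above the jar's origin.
- jar_mouth (a point): Centre of the jar's mouth: top of the white threaded neck, 120 mm above the jar's origin, 40 mm diameter, 48 mm over the thread. Right-handed thread, 8 mm rise per turn, about 2.6 mm axial play. The cap is clear once its lower edge is above this point.
- holder: Orange clamp block, 130 x 130 mm, 62 mm high, fixed to the bench, holding the jar at its centre. Origin at the centre of its underside, z up.
- tray: Square green tray, 160 x 160 mm outside, 4 mm walls, 16 mm high, fixed to the bench. Origin at the centre of its underside, z up; its inner floor is 4 mm above the origin.
- red_cap: Bystander: a red cap, 60 mm diameter, 30 mm tall, loose on the bench. Origin at the centre of its underside.
- tin_a: Bystander: open steel tin, 70 mm diameter, 45 mm tall, loose. Origin at the centre of its underside.
- tin_b: Bystander: open steel tin like tin_a.
- marker: Bystander: black marker pen, 140 mm long, lying on the bench. Origin under its middle.
Mind the look-alikes: they are no part of the job. Of the things shaped like the cap, the blue one is meant.

How it is judged:
On the way, in this order (a step that is already met when the one before it is completed fails the run):
1. the cap has been screwed up the thread by 6 mm or more while still on the neck (z of cap in the frame of jar between 0.1 and 0.118 m and horizontal distance between cap and jar below 0.008 m), for 0.1 s.
2. the cap is lifted clear above the neck (z of cap in the frame of jar above 0.125 m), for 0.1 s.
3. the cap, still held, is set on the tray floor, upright (horizontal distance between cap and tray below 0.065 m and height (world z) of cap below 0.01 m and angle between cap's own z axis and vertical below 0.2 rad and contact force between the fingers and cap above 0.5 N), for 0.1 s.
At the end, for the whole second after the job is handed in: The blue cap stands flat (within 0.1 rad of upright, open side down) and at rest on the tray's floor, inside the walls (its centre within 50 mm of the tray's centre along each side) (x of cap in the frame of tray between -0.05 and 0.05 m and y of cap in the frame of tray between -0.05 and 0.05 m and height (world z) of cap below 0.008 m and angle between cap's own z axis and vertical below 0.1 rad and linear speed of cap below 0.02 m/s); the robot touches nothing.
It fails at once if the cap is forced: more than 60 N between cap and jar (contact force between cap and jar above 60 N).
It fails at once if a bystander is moved more than 20 mm (distance of any of red_cap, tin_a, tin_b, marker from where it was at the start of the episode above 0.02 m).
It also fails if it takes over 72 s, if anything falls off the work surface, if the arm or the gripper's body presses on something with over 40 N, if the wrist force passes 120 N, or if a joint passes its speed limit or range.

### The arm

A 6-joint arm with a two-finger parallel gripper is mounted at the origin on the work surface. World frame = base frame: x ahead of the robot, y to its left, z up, the work surface at z = 0. Lengths are in m, angles in rad, forces in N, time in s.
With the tool pointing down it reaches from about 0.4 to 0.825 m from the base axis. Payload 7 kg.
Tool frame: the origin (TCP) lies at the very end of the fingers, on their centre line; the grasp point (between the pads) lies 19 mm behind it; z points along the fingers, y is the line along which they close (so a half turn about z gives the same grasp; the last joint's range is limited). The gripper opens to 85 mm and grips with 20 to 120 N. Pads are 22 mm wide; open, the fingers measure 114 mm over their backs; the gripper's body (76 mm by 85 mm) begins 54 mm behind the grasp point. The pads swing forward as they close: fully open they stand 13 mm farther back than shut.
Start: joints at [-0.892, 0.359, 0.012, 0, -1.224, -0.288], TCP at [0.257, -0.624, 0.231] pointing down, gripper open.
Joint ranges: [-3.07, 3.07], [-1.43, 2.12], [-1.02, 1.25], [-3.03, 1.67], [-3.05, -0], [-3.03, 3.03]. Speed limits (rad/s): [2.39, 2.39, 3.01, 3.14, 3.14, 3.14].

### API

Orientations are given as a unit quaternion [w, x, y, z].
In Python, from bench import status, cams, job, finder gives the robot as it stands.
- The arm moves only by the tool servo_tool, never from a script. Its argument "deltas" is a list of rows, each an object of numbers: "jaw": the closure, from -1 (fully open) to 1 (shut); "dx", "dy", "dz": the shift along the tool's x, y, z in cm; "twist": the turn about the tool's z in degrees. In form: [{"jaw": .., "dx": .., "dy": .., "dz": .., "twist": ..}, ...]. A call has 1 to 8 rows; each row shifts and turns the commanded pose from where the row before left it, along the tool's axes as they then stand; what a row does not reach is not made up. A row lasts 1/12 s, in which the tool goes at most 41.7 mm and 7.16 degrees, less where a joint would pass 70% of its speed; a pose out of reach is approached as far as the arm can. A call is refused whole if a number of a shift passes 4.17 or a number of a turn 7.16, either way. A call with a gripper value outside its range is refused whole. The fingers move at their own pace and stop on an object; "newtons" is the grip in N (left out, the last holds). Time passes only in rows, so rows that do not move let the fingers close. It gives the time, the measured TCP pose, the force, the opening and the grip force at its end, in the units of the state.
- status.read_state(): the state, without advancing time (a new reading comes with each control period).
- cams.capture(name): name is "scene" or "top" or "wrist"; returns (picture, depth): 384x512x3 uint8, red, green, blue; 384x512 float32, m along the optical axis (not along the pixel's ray), 0 where there is no reading.
- cams.camera_info(name): a dict with "intrinsics" (3x3 intrinsics, pixels), "rvec" (rotation vector, rad) and "tvec" (3), from world to camera coordinates, as OpenCV has them. Camera axes: x right, y down, z forward; pixel columns grow to the right and rows downward; lengths in m; the calibration is good to about 2 mm. A picture is of the moment at which its call begins: read the wrist's pose just before it. camera_info takes no time and is no camera call; for the wrist camera it gives the pose at the moment of the call.
- job.hand_in(): hands the job in; it is judged then, once.
Trained networks look in the newest picture that a camera, given by its name, has taken for a name from the list of things; names that differ only in an ending like _2 or _b are one class to them, and where a whole thing is asked for, a point or a joint stands for the part that bears it (a point fixed in the world has none). Each returns a list of dicts, best first, with "conf" (0 to 1); they miss things now and then, are a little off and sometimes report something else, mostly with a low value. They report only what shows in the picture. A call takes as long as a camera call. They do not tell look-alikes from the thing itself.
- finder.regions_of(camera, query): "mask" (384x512 bool, what is visible of it) and "at" ([column, row] in pixels, amid what is visible of it).
- finder.mark_of(camera, query): "at" ([column, row] in pixels: a listed point, or the origin of a listed thing).
The state is a dict: "time": time; "joint_pos": joint angles; "qd": joint speeds; "joint_efforts": joint torques, N m; "tool_pos": TCP position; "tcp_rot": TCP orientation; "wrist_force": force on the tool from outside, world axes, zero at the start; "torque": the same for the moment, N m; "gripper_width": opening from 0.0 (shut) to 1.0 (fully open); "grip_force": force on a finger pad.
Only numpy, scipy, OpenCV 4.12 (cv2) and the standard library are available. Lean on these libraries where they do the work, as an engineer would, in place of code of your own. Each camera call takes 0.05 s, during which the arm holds its last target. There are 200 camera calls.

## Working session

There is one attempt and no reset: what is moved stays moved. The work goes in short steps, Python scripts to look and compute and a tool call to move; the robot and the scene stay as the last step left them, time stands still between calls to the robot, and variables do not carry over. Pictures are saved under pics/ and viewed, at most 10 in all, crops included, and the job is handed in when it is done.

Besides the shell and the picture viewer there is one more tool, called after "Emit:" as name([rows], argument=value, ...), one row to a line, values as JSON. servo_tool: Moves the arm, as the interface text tells. Its arguments: {"type":"object","properties":{"deltas":{"type":"array"},"newtons":{"type":"number"}},"required":["deltas"]}

```bash
mkdir -p pics; ls; cat > h.py <<'E'
import numpy as np, cv2
from bench import status, cams, job, finder
def cap(n,save=None):
    i=cams.camera_info(n); p,d=cams.capture(n)
    if save: cv2.imwrite('pics/'+save,cv2.cvtColor(p,cv2.COLOR_RGB2BGR))
    return p,d,i
def world(i,uv,z):
    uv=np.atleast_2d(uv).astype(float);z=np.atleast_1d(z)
    K=np.array(i['intrinsics']);R=cv2.Rodrigues(np.array(i['rvec'],float))[0];t=np.array(i['tvec'],float).ravel()
    c=np.c_[(uv[:,0]-K[0,2])/K[0,0]*z,(uv[:,1]-K[1,2])/K[1,1]*z,z]
    return (c-t)@R
def pts(i,m,d):
    r,c=np.nonzero(m&(d>0)); return world(i,np.c_[c,r],d[r,c])
E
python3 - <<'E'
from h import *
P={}
for n in('top','scene'):
    p,d,i=cap(n,n+'1.png')
    for q in('cap','jar','tray','holder','red_cap','tin_a','marker'):
        for r in finder.regions_of(n,q)[:3]:
            w=pts(i,r['mask'],d)
            if len(w)<20: continue
            hi=w[w[:,2]>np.percentile(w[:,2],95)-.006]
            mm=(hi.min(0)+hi.max(0))/2
            print(n,q,round(r['conf'],2),np.round(r['at']),'lo',w.min(0).round(3),'hi',w.max(0).round(3),'topmid',mm.round(3))
E
```

```text
pics
top cap 0.95 [218. 209.] lo [0.483 0.104 0.028] hi [0.539 0.161 0.039] topmid [0.511 0.133 0.035]
top cap 0.79 [166. 173.] lo [ 0.583  0.263 -0.009] hi [0.652 0.33  0.039] topmid [0.613 0.293 0.036]
top cap 0.77 [152. 275.] lo [ 0.297  0.276 -0.001] hi [0.356 0.335 0.04 ] topmid [0.325 0.306 0.036]
top jar 0.8 [172. 225.] lo [0.424 0.232 0.019] hi [0.51  0.309 0.154] topmid [0.463 0.256 0.136]
top tray 0.75 [340. 182.] lo [ 0.508 -0.306 -0.008] hi [ 0.673 -0.135  0.019] topmid [ 0.591 -0.217  0.013]
top holder 0.55 [182. 231.] lo [ 0.389  0.2   -0.007] hi [0.538 0.35  0.088] topmid [0.463 0.272 0.072]
top red_cap 0.55 [271. 156.] lo [ 0.633 -0.045 -0.004] hi [0.695 0.018 0.033] topmid [ 0.663 -0.011  0.029]
top tin_a 0.78 [262. 239.] lo [ 0.4   -0.025 -0.005] hi [0.466 0.043 0.047] topmid [0.433 0.01  0.042]
top tin_a 0.73 [266. 192.] lo [ 0.536 -0.043 -0.005] hi [0.607 0.024 0.048] topmid [ 0.571 -0.01   0.044]
top marker 0.73 [312. 141.] lo [ 0.657 -0.154  0.006] hi [ 0.785 -0.113  0.018] topmid [ 0.72  -0.133  0.014]
scene cap 0.74 [275. 186.] lo [0.485 0.099 0.002] hi [0.542
[... 507 characters left out ...]
.004] hi [0.536 0.356 0.083] topmid [0.464 0.26  0.069]
scene red_cap 0.75 [278. 247.] lo [ 0.621 -0.047 -0.004] hi [0.694 0.029 0.032] topmid [ 0.664 -0.017  0.028]
scene red_cap 0.72 [294. 143.] lo [ 0.418  0.215 -0.003] hi [0.508 0.379 0.12 ] topmid [0.468 0.264 0.108]
scene tin_a 0.95 [253. 223.] lo [ 0.537 -0.048 -0.005] hi [0.608 0.049 0.046] topmid [ 0.572 -0.012  0.042]
scene tin_a 0.66 [223. 192.] lo [ 0.399 -0.03  -0.004] hi [0.47  0.039 0.048] topmid [0.434 0.004 0.042]
scene marker 0.69 [258. 299.] lo [ 0.657 -0.163 -0.004] hi [ 0.793 -0.117  0.019] topmid [ 0.725 -0.139  0.014]
scene marker 0.21 [298. 144.] lo [0.418 0.226 0.018] hi [0.504 0.294 0.106] topmid [0.468 0.261 0.101]
```

```bash
python3 - <<'E'
import cv2
a=cv2.imread('pics/top1.png');s=cv2.imread('pics/scene1.png')
c=cv2.resize(a[120:310,110:390],None,fx=2.6,fy=2.6,interpolation=cv2.INTER_CUBIC);cv2.imwrite('pics/c1.png',c)
c=cv2.resize(s[80:210,210:390],None,fx=4.4,fy=4.4,interpolation=cv2.INTER_CUBIC);cv2.imwrite('pics/c2.png',c)
E
```

```text
(no output)
```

View pics/c1.png

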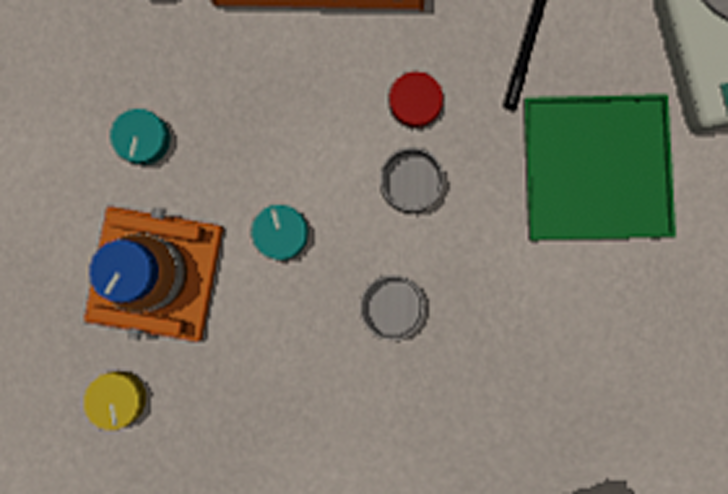

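View pics/c2.png

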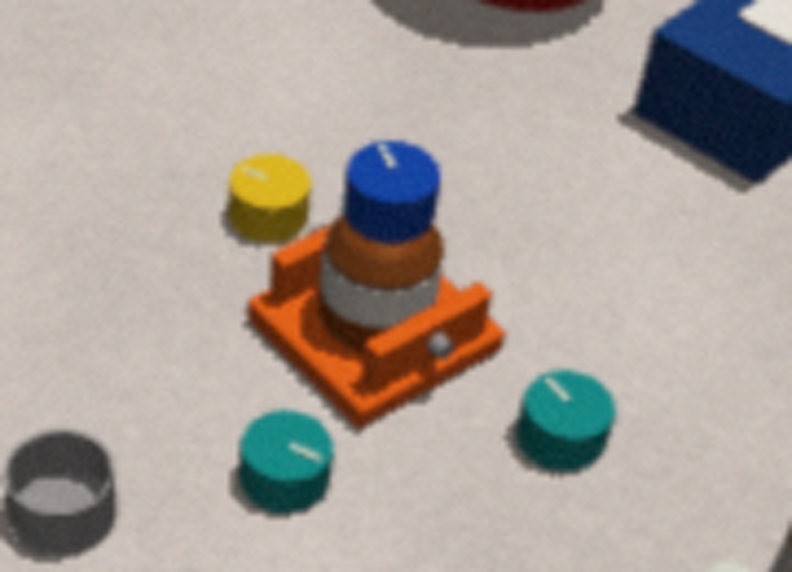

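```bash
python3 - <<'E'
from h import *
for n in('top','scene'):
    p,d,i=cap(n)
    h=cv2.cvtColor(p,cv2.COLOR_RGB2HSV)
    m=(h[...,0]>105)&(h[...,0]<130)&(h[...,1]>130)
    w=pts(i,m,d); s=(np.hypot(w[:,0]-.46,w[:,1]-.26)<.06)&(w[:,2]>.1); w=w[s]
    top=w[w[:,2]>.142]
    (x,y),r=cv2.minEnclosingCircle(top[:,:2].astype(np.float32).reshape(-1,1,2))
    print(n,len(top),'c',x,y,r,'z',np.median(top[:,2]),w.min(0),w.max(0))
    h2=(h[...,0]>50)&(h[...,0]<75)&(h[...,1]>100)
    t=pts(i,h2,d); t=t[(np.hypot(t[:,0]-.59,t[:,1]+.22)<.13)]
    print('tray',cv2.minAreaRect(t[:,:2].astype(np.float32)),np.median(t[:,2]))
s=status.read_state();print({k:np.round(v,3) for k,v in s.items()})
from scipy.spatial.transform import Rotation as R
q=s['tcp_rot'];print(R.from_quat([q[1],q[2],q[3],q[0]]).as_matrix().round(3))
E
```

```text
top 415 c 0.4636771082878113 0.2711137533187866 0.029807275161147118 z 0.1496334869331311 [0.43565596 0.24242973 0.11832521] [0.49205476 0.29908266 0.15404869]
tray ((0.5930976867675781, -0.21825680136680603), (0.15865910053253174, 0.1607474684715271), 2.095884323120117) 0.002476601272814296
scene 259 c 0.4651942849159241 0.2676507234573364 0.031108852475881577 z 0.1495344802788237 [0.43529803 0.23814621 0.11806489] [0.49436527 0.29735818 0.15443908]
tray ((0.5934019684791565, -0.22127532958984375), (0.1619761735200882, 0.16053736209869385), 2.234971284866333) 0.0029847246109868508
{'time': np.float64(0.9), 'joint_pos': array([-0.892,  0.359,  0.012, -0.   , -1.224, -0.288]), 'qd': array([ 0.   ,  0.001, -0.001,  0.001, -0.001,  0.002]), 'joint_efforts': array([ 1.0000e-03, -5.8296e+01,  2.9366e+01,  6.9420e+00, -1.0000e-03,
       -0.0000e+00]), 'tool_pos': array([ 0.257, -0.624,  0.231]), 'tcp_rot': array([ 0.   , -0.194,  0.981, -0.   ]), 'wrist_force': array([-0.838,  0.212, -0.074]), 'torque': array([ 0.005, -0.007,  0.08 ]), 'grip_force': np.float64(0.0), 'gripper_width': np.float64(0.999)}
[[-0.925 -0.381  0.   ]
 [-0.381  0.925 -0.   ]
 [-0.    -0.    -1.   ]]
```

The candidates in the top picture are teal (166,173), teal (218,209), yellow (152,275), red (271,156) and blue (157,224). Only the blue one sits on the amber jar in the orange block, and both crops confirm it's the one meant. The green tray is at (340,182).

The cap is at about (0.4645, 0.269), with its top at z 0.150. The tray is at (0.593, -0.220). I'll start moving.

Emit:
servo_tool([
  {"jaw":-1,"dx":-2.5,"dy":2.7,"dz":0,"twist":0},
  {"jaw":-1,"dx":-2.5,"dy":2.7,"dz":0,"twist":0},
  {"jaw":-1,"dx":-2.5,"dy":2.7,"dz":0,"twist":0},
  {"jaw":-1,"dx":-2.5,"dy":2.7,"dz":0,"twist":0},
  {"jaw":-1,"dx":-2.5,"dy":2.7,"dz":0,"twist":0},
  {"jaw":-1,"dx":-2.5,"dy":2.7,"dz":0,"twist":0},
  {"jaw":-1,"dx":-2.5,"dy":2.7,"dz":0,"twist":0},
  {"jaw":-1,"dx":-2.5,"dy":2.7,"dz":0,"twist":0},
], newtons=40)

```text
time: 1.57
tool_pos: [0.36, -0.3466, 0.2315]
tcp_rot: [0.0, -0.194, 0.981, -0.0]
wrist_force: [0.7, -0.1, -0.8]
gripper_width: 0.996
grip_force: 0.0
```

Emit:
servo_tool([
  {"jaw":-1,"dx":-2.5,"dy":2.7,"dz":0,"twist":0},
  {"jaw":-1,"dx":-2.5,"dy":2.7,"dz":0,"twist":0},
  {"jaw":-1,"dx":-2.5,"dy":2.7,"dz":0,"twist":0},
  {"jaw":-1,"dx":-2.5,"dy":2.7,"dz":0,"twist":0},
  {"jaw":-1,"dx":-2.5,"dy":2.7,"dz":0,"twist":0},
  {"jaw":-1,"dx":-2.5,"dy":2.7,"dz":0,"twist":0},
  {"jaw":-1,"dx":-2.5,"dy":2.7,"dz":0,"twist":0},
  {"jaw":-1,"dx":0,"dy":0,"dz":0,"twist":0},
])

```text
time: 2.23
tool_pos: [0.4516, -0.1024, 0.2318]
tcp_rot: [0.001, -0.196, 0.981, 0.0]
wrist_force: [1.2, 0.2, -0.3]
gripper_width: 1.001
grip_force: 0.0
```

```bash
cat >> h.py <<'E'
from scipy.spatial.transform import Rotation as Ro
def st(goal=None):
    s=status.read_state();q=s['tcp_rot'];M=Ro.from_quat([q[1],q[2],q[3],q[0]]).as_matrix()
    print('t',round(float(s['time']),2),'pos',np.round(s['tool_pos'],4),'yaw',np.degrees(np.arctan2(M[1,0],M[0,0])).round(1),'tilt',M[:,2].round(3),'q deg',np.degrees(s['joint_pos']).round(1),'F',np.round(s['wrist_force'],1),'w',round(float(s['gripper_width']),3),'g',round(float(s['grip_force']),1))
    if goal is not None: print('tool delta cm',(M.T@(np.array(goal)-s['tool_pos'])*100).round(2))
    return s
E
python3 -c "
from h import *
st([.4645,.269,.231])"
```

```text
t 2.23 pos [ 0.4516 -0.1024  0.2318] yaw -157.4 tilt [ 0.002  0.001 -1.   ] q deg [ 11.7   0.  -24.9  -0.  -65.  -79. ] F [ 1.2  0.2 -0.3] w 1.001 g 0.0
tool delta cm [-15.48  33.79   0.1 ]
```

Emit:
servo_tool([
  {"jaw":-1,"dx":-1.55,"dy":3.4},
  {"jaw":-1,"dx":-1.55,"dy":3.4},
  {"jaw":-1,"dx":-1.55,"dy":3.4},
  {"jaw":-1,"dx":-1.55,"dy":3.4},
  {"jaw":-1,"dx":-1.55,"dy":3.4},
  {"jaw":-1,"dx":-1.55,"dy":3.4},
  {"jaw":-1,"dx":-1.55,"dy":3.4},
  {"jaw":-1,"dx":-1.55,"dy":3.4},
])

```text
validation failed for argument at $.de...
```

Emit:
servo_tool([
  {"jaw":-1,"dx":-1.55,"dy":3.4},
  {"jaw":-1,"dx":-1.55,"dy":3.2},
  {"jaw":-1,"twist":7},
  {"jaw":-1,"twist":7},
  {"jaw":-1,"twist":7},
  {"jaw":-1,"twist":7},
  {"jaw":-1,"twist":7},
  {"jaw":-1},
])

```text
validation failed for argument at $.de...
```

```bash
python3 - <<'E'
from h import *
st([.4645,.269,.231])
p,d,i=cap('wrist','w1.png')
h=cv2.cvtColor(p,cv2.COLOR_RGB2HSV)
m=(h[...,0]>105)&(h[...,0]<130)&(h[...,1]>130)
w=pts(i,m,d);w=w[(np.hypot(w[:,0]-.46,w[:,1]-.27)<.06)&(w[:,2]>.14)]
print(len(w),cv2.minEnclosingCircle(w[:,:2].astype(np.float32).reshape(-1,1,2)),np.median(w[:,2]))
E
```

```text
t 2.23 pos [ 0.4516 -0.1024  0.2318] yaw -157.4 tilt [ 0.002  0.001 -1.   ] q deg [ 11.7   0.  -24.9  -0.  -65.  -79. ] F [ 1.2  0.2 -0.3] w 1.001 g 0.0
tool delta cm [-15.48  33.79   0.1 ]
0 ((0.0, 0.0), 0.0) nan
  return _methods._mean(a, axis=axis, dtype=dtype,
  ret = ret.dtype.type(ret / rcount)
```

View pics/w1.png

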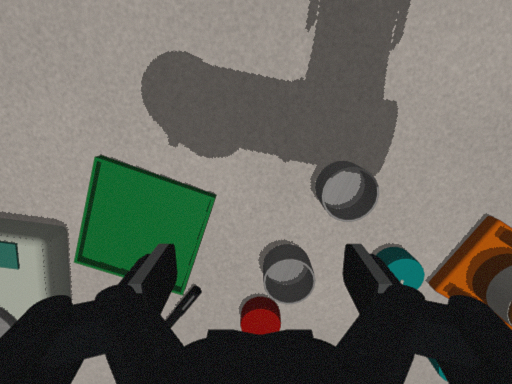

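The call was refused because every row needs all its keys, so the arm hasn't moved. The wrist picture shows the tray (145,225), tins (345,190) and (288,272), and the holder at the right edge (490,270).

Emit:
servo_tool([
  {"jaw":-1,"dx":-1.55,"dy":3.4,"dz":0,"twist":0},
  {"jaw":-1,"dx":-1.55,"dy":3.4,"dz":0,"twist":0},
  {"jaw":-1,"dx":-1.55,"dy":3.4,"dz":0,"twist":0},
  {"jaw":-1,"dx":-1.55,"dy":3.4,"dz":0,"twist":0},
  {"jaw":-1,"dx":-1.55,"dy":3.4,"dz":0,"twist":0},
  {"jaw":-1,"dx":-1.55,"dy":3.4,"dz":0,"twist":0},
  {"jaw":-1,"dx":-1.55,"dy":3.4,"dz":0,"twist":0},
  {"jaw":-1,"dx":-1.55,"dy":3.4,"dz":0,"twist":0},
])

```text
time: 2.95
tool_pos: [0.4605, 0.193, 0.2317]
tcp_rot: [0.0, -0.194, 0.981, 0.0]
wrist_force: [-0.1, 0.1, 0.8]
gripper_width: 0.999
grip_force: 0.0
```

Emit:
servo_tool([
  {"jaw":-1,"dx":-1.55,"dy":3.4,"dz":0,"twist":0},
  {"jaw":-1,"dx":-1.55,"dy":3.2,"dz":0,"twist":0},
  {"jaw":-1,"dx":0,"dy":0,"dz":0,"twist":7},
  {"jaw":-1,"dx":0,"dy":0,"dz":0,"twist":7},
  {"jaw":-1,"dx":0,"dy":0,"dz":0,"twist":7},
  {"jaw":-1,"dx":0,"dy":0,"dz":0,"twist":7},
  {"jaw":-1,"dx":0,"dy":0,"dz":0,"twist":7},
  {"jaw":-1,"dx":0,"dy":0,"dz":0,"twist":0},
])

```text
time: 3.62
tool_pos: [0.4644, 0.264, 0.2313]
tcp_rot: [-0.0, 0.113, 0.994, -0.0]
wrist_force: [-1.3, -0.2, 0.7]
gripper_width: 1.001
grip_force: 0.0
```

```bash
python3 - <<'E'
from h import *
st([.4645,.269,.231])
p,d,i=cap('wrist','w2.png')
h=cv2.cvtColor(p,cv2.COLOR_RGB2HSV)
m=(h[...,0]>105)&(h[...,0]<130)&(h[...,1]>130)
w=pts(i,m,d);w=w[(np.hypot(w[:,0]-.46,w[:,1]-.27)<.06)&(w[:,2]>.14)]
print(len(w),cv2.minEnclosingCircle(w[:,:2].astype(np.float32).reshape(-1,1,2)),np.median(w[:,2]),w.min(0),w.max(0))
E
```

```text
t 3.62 pos [0.4644 0.264  0.2313] yaw 167.0 tilt [-0. -0. -1.] q deg [  50.7    7.3  -17.     0.   -65.7 -153.6] F [-1.3 -0.2  0.7] w 1.001 g 0.0
tool delta cm [0.1  0.49 0.03]
4021 ((0.4597477316856384, 0.27019399404525757), 0.05985257029533386) 0.15169631931743197 [0.43408033 0.21080092 0.14010529] [0.49324207 0.32943248 0.32935444]
```

View pics/w2.png

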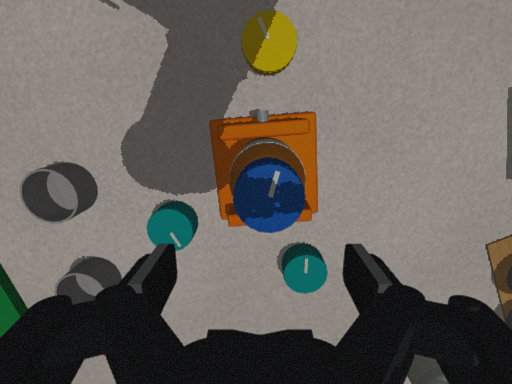

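The wrist view shows the blue cap at (270,195) on the jar, between the fingers. The dark gripper got into the colour mask, so I'll filter it out by height and by the connected blob.

```bash
python3 - <<'E'
from h import *
p,d,i=cap('wrist')
h=cv2.cvtColor(p,cv2.COLOR_RGB2HSV)
m=(h[...,0]>105)&(h[...,0]<130)&(h[...,1]>130)&(h[...,2]>60)
w=pts(i,m,d);w=w[(np.hypot(w[:,0]-.46,w[:,1]-.27)<.045)&(w[:,2]>.143)&(w[:,2]<.16)]
c,r=cv2.minEnclosingCircle(w[:,:2].astype(np.float32).reshape(-1,1,2))
print(len(w),c,r,np.median(w[:,2]),w.mean(0))
st([.4645,.269,.118])
E
```

```text
3689 (0.46387678384780884, 0.2723237872123718) 0.03002443164587021 0.15162039754189297 [0.46309578 0.27229716 0.15155941]
t 3.72 pos [0.4644 0.2642 0.2313] yaw 167.6 tilt [-0.  0. -1.] q deg [  50.7    7.3  -17.    -0.   -65.7 -153.1] F [-0.4  0.3 -0.2] w 0.996 g 0.0
tool delta cm [ 0.09  0.47 11.33]
```

Emit:
servo_tool([
  {"jaw":-1,"dx":0.2,"dy":0.65,"dz":0,"twist":0},
  {"jaw":-1,"dx":0,"dy":0,"dz":2.5,"twist":6},
  {"jaw":-1,"dx":0,"dy":0,"dz":2.5,"twist":6},
  {"jaw":-1,"dx":0,"dy":0,"dz":2.5,"twist":0},
  {"jaw":-1,"dx":0,"dy":0,"dz":2.0,"twist":0},
  {"jaw":-1,"dx":0,"dy":0,"dz":1.8,"twist":0},
  {"jaw":-1,"dx":0,"dy":0,"dz":0,"twist":0},
  {"jaw":-1,"dx":0,"dy":0,"dz":0,"twist":0},
])

```text
time: 4.38
tool_pos: [0.4634, 0.2714, 0.1179]
tcp_rot: [-0.0, 0.212, 0.977, -0.001]
wrist_force: [1.0, -0.0, 0.5]
gripper_width: 0.999
grip_force: 0.0
```

Emit:
servo_tool([
  {"jaw":1,"dx":0,"dy":0,"dz":0,"twist":0},
  {"jaw":1,"dx":0,"dy":0,"dz":0,"twist":0},
  {"jaw":1,"dx":0,"dy":0,"dz":0,"twist":0},
  {"jaw":1,"dx":0,"dy":0,"dz":0,"twist":0},
  {"jaw":1,"dx":0,"dy":0,"dz":0,"twist":0},
  {"jaw":1,"dx":0,"dy":0,"dz":0,"twist":0},
], newtons=30)

```text
time: 4.88
tool_pos: [0.4643, 0.2723, 0.12]
tcp_rot: [0.001, 0.213, 0.977, 0.001]
wrist_force: [-1.0, 0.1, 6.9]
gripper_width: 0.7
grip_force: 31.7
```

```bash
python3 -c "
from h import *
st([.464,.271,.118])"
```

```text
t 4.88 pos [0.4643 0.2723 0.12  ] yaw 155.4 tilt [ 0.002  0.002 -1.   ] q deg [  51.3   13.5  -25.3    0.   -51.  -165.9] F [-1.   0.1  6.9] w 0.7 g 31.7
tool delta cm [-0.02 -0.13  0.2 ]
```

Emit:
servo_tool([
  {"jaw":1,"dx":0,"dy":0,"dz":-0.03,"twist":-7},
  {"jaw":1,"dx":0,"dy":0,"dz":-0.03,"twist":-7},
  {"jaw":1,"dx":0,"dy":0,"dz":-0.03,"twist":-7},
  {"jaw":1,"dx":0,"dy":0,"dz":-0.03,"twist":-7},
  {"jaw":1,"dx":0,"dy":0,"dz":-0.016,"twist":-7},
  {"jaw":1,"dx":0,"dy":0,"dz":-0.016,"twist":-7},
  {"jaw":1,"dx":0,"dy":0,"dz":-0.016,"twist":-7},
  {"jaw":1,"dx":0,"dy":0,"dz":-0.016,"twist":-7},
])

```text
time: 5.55
tool_pos: [0.4641, 0.2721, 0.1213]
tcp_rot: [0.001, -0.274, 0.962, 0.001]
wrist_force: [-0.9, -0.3, 2.4]
gripper_width: 0.7
grip_force: 31.8
```

```bash
python3 - <<'E'
from h import *
s=st([.464,.271,.12]);print(s['torque'])
E
```

```text
t 5.55 pos [0.4641 0.2721 0.1213] yaw -148.2 tilt [ 0.001  0.002 -1.   ] q deg [  51.3   13.4  -25.2    0.   -51.3 -109.5] F [-0.9 -0.3  2.4] w 0.7 g 31.8
tool delta cm [ 0.06 -0.09  0.13]
[ 0.03838988  0.20161553 -0.02046906]
```

Emit:
servo_tool([
  {"jaw":1,"dx":0,"dy":0,"dz":-0.016,"twist":-7},
  {"jaw":1,"dx":0,"dy":0,"dz":-0.016,"twist":-7},
  {"jaw":1,"dx":0,"dy":0,"dz":-0.016,"twist":-7},
  {"jaw":1,"dx":0,"dy":0,"dz":-0.016,"twist":-7},
  {"jaw":1,"dx":0,"dy":0,"dz":-0.016,"twist":-7},
  {"jaw":1,"dx":0,"dy":0,"dz":-0.016,"twist":-7},
  {"jaw":1,"dx":0,"dy":0,"dz":-0.016,"twist":-7},
  {"jaw":1,"dx":0,"dy":0,"dz":-0.016,"twist":-7},
])

```text
time: 6.22
tool_pos: [0.4641, 0.2722, 0.1226]
tcp_rot: [0.001, -0.693, 0.721, 0.0]
wrist_force: [0.0, 0.4, 2.6]
gripper_width: 0.701
grip_force: 31.8
```

Emit:
servo_tool([
  {"jaw":1,"dx":0,"dy":0,"dz":-0.016,"twist":-7},
  {"jaw":1,"dx":0,"dy":0,"dz":-0.016,"twist":-7},
  {"jaw":1,"dx":0,"dy":0,"dz":-0.016,"twist":-7},
  {"jaw":1,"dx":0,"dy":0,"dz":-0.016,"twist":-7},
  {"jaw":1,"dx":0,"dy":0,"dz":-0.016,"twist":-7},
  {"jaw":1,"dx":0,"dy":0,"dz":-0.016,"twist":-7},
  {"jaw":1,"dx":0,"dy":0,"dz":-0.016,"twist":-7},
  {"jaw":1,"dx":0,"dy":0,"dz":-0.016,"twist":-7},
])

```text
time: 6.88
tool_pos: [0.4639, 0.2721, 0.1239]
tcp_rot: [-0.001, 0.95, -0.311, 0.0]
wrist_force: [-1.2, 0.7, 3.5]
gripper_width: 0.703
grip_force: 31.8
```

```bash
cat >> h.py <<'E'
def capz():
    for n in('top','scene'):
        p,d,i=cap(n);h=cv2.cvtColor(p,cv2.COLOR_RGB2HSV)
        m=(h[...,0]>105)&(h[...,0]<130)&(h[...,1]>130)&(h[...,2]>60)
        w=pts(i,m,d);w=w[(np.hypot(w[:,0]-.464,w[:,1]-.271)<.026)&(w[:,2]>.1)&(w[:,2]<.2)]
        if len(w)>5: print(n,len(w),'z pct',np.percentile(w[:,2],[10,50,80]).round(4))
E
python3 - <<'E'
from h import *
s=st([.464,.271,.12]);print(s['torque']);capz()
E
```

```text
t 6.88 pos [0.4639 0.2721 0.1239] yaw -36.2 tilt [ 0.001  0.002 -1.   ] q deg [ 51.3  13.2 -25.   -0.  -51.6   2.5] F [-1.2  0.7  3.5] w 0.703 g 31.8
tool delta cm [0.07 0.09 0.39]
[ 0.02990313  0.42130022 -0.09907582]
top 41 z pct [0.1515 0.1529 0.1547]
scene 165 z pct [0.1517 0.1534 0.1545]
```

Emit:
servo_tool([
  {"jaw":1,"dx":0,"dy":0,"dz":-0.016,"twist":-7},
  {"jaw":1,"dx":0,"dy":0,"dz":-0.016,"twist":-7},
  {"jaw":1,"dx":0,"dy":0,"dz":-0.016,"twist":-7},
  {"jaw":1,"dx":0,"dy":0,"dz":-0.016,"twist":-7},
  {"jaw":1,"dx":0,"dy":0,"dz":-0.016,"twist":-7},
  {"jaw":1,"dx":0,"dy":0,"dz":-0.016,"twist":-7},
  {"jaw":1,"dx":0,"dy":0,"dz":-0.016,"twist":-7},
  {"jaw":1,"dx":0,"dy":0,"dz":-0.016,"twist":-7},
])

```text
time: 7.65
tool_pos: [0.4639, 0.2717, 0.125]
tcp_rot: [-0.0, 0.986, 0.169, 0.001]
wrist_force: [-1.2, -1.4, 5.7]
gripper_width: 0.699
grip_force: 32.0
```

Emit:
servo_tool([
  {"jaw":1,"dx":0,"dy":0,"dz":-0.016,"twist":-7},
  {"jaw":1,"dx":0,"dy":0,"dz":-0.016,"twist":-7},
  {"jaw":1,"dx":0,"dy":0,"dz":-0.016,"twist":-7},
  {"jaw":1,"dx":0,"dy":0,"dz":-0.016,"twist":-7},
  {"jaw":1,"dx":0,"dy":0,"dz":-0.016,"twist":-7},
  {"jaw":1,"dx":0,"dy":0,"dz":-0.016,"twist":-7},
  {"jaw":1,"dx":0,"dy":0,"dz":-0.016,"twist":-7},
  {"jaw":1,"dx":0,"dy":0,"dz":-0.016,"twist":-7},
])

```text
time: 8.32
tool_pos: [0.4642, 0.272, 0.1263]
tcp_rot: [-0.0, 0.791, 0.612, 0.001]
wrist_force: [0.1, 0.4, 3.8]
gripper_width: 0.699
grip_force: 31.9
```

Emit:
servo_tool([
  {"jaw":1,"dx":0,"dy":0,"dz":-0.016,"twist":-7},
  {"jaw":1,"dx":0,"dy":0,"dz":-0.016,"twist":-7},
  {"jaw":1,"dx":0,"dy":0,"dz":-0.016,"twist":-7},
  {"jaw":1,"dx":0,"dy":0,"dz":-0.016,"twist":-7},
  {"jaw":1,"dx":0,"dy":0,"dz":-0.016,"twist":-7},
  {"jaw":1,"dx":0,"dy":0,"dz":-0.016,"twist":-7},
  {"jaw":1,"dx":0,"dy":0,"dz":-0.016,"twist":-7},
  {"jaw":1,"dx":0,"dy":0,"dz":0,"twist":0},
])

```text
time: 8.98
tool_pos: [0.4642, 0.2721, 0.1274]
tcp_rot: [0.0, 0.466, 0.885, 0.001]
wrist_force: [0.7, -1.0, 5.0]
gripper_width: 0.7
grip_force: 32.0
```

```bash
python3 - <<'E'
from h import *
s=st([.464,.271,.12]);print(s['torque']);capz()
E
```

```text
t 8.98 pos [0.4642 0.2721 0.1274] yaw 124.5 tilt [ 0.002  0.001 -1.   ] q deg [ 51.3  13.  -24.8   0.  -52.1 163.2] F [ 0.7 -1.   5. ] w 0.7 g 32.0
tool delta cm [-0.08 -0.08  0.74]
[-0.07380635 -0.07452388  0.03244677]
top 72 z pct [0.1554 0.1574 0.1586]
scene 167 z pct [0.1551 0.1569 0.1581]
```

Emit:
servo_tool([
  {"jaw":-1,"dx":0,"dy":0,"dz":0,"twist":0},
  {"jaw":-1,"dx":0,"dy":0,"dz":0,"twist":0},
  {"jaw":-1,"dx":0,"dy":0,"dz":0,"twist":0},
  {"jaw":-1,"dx":0,"dy":0,"dz":0,"twist":0},
  {"jaw":-1,"dx":0,"dy":0,"dz":0,"twist":7},
  {"jaw":-1,"dx":0,"dy":0,"dz":0,"twist":7},
  {"jaw":-1,"dx":0,"dy":0,"dz":0,"twist":7},
  {"jaw":-1,"dx":0,"dy":0,"dz":0,"twist":7},
])

```text
time: 9.75
tool_pos: [0.4634, 0.2714, 0.1261]
tcp_rot: [-0.0, 0.669, 0.743, -0.0]
wrist_force: [-0.7, -0.2, 0.0]
gripper_width: 1.002
grip_force: 0.0
```

Emit:
servo_tool([
  {"jaw":-1,"dx":0,"dy":0,"dz":0,"twist":7},
  {"jaw":-1,"dx":0,"dy":0,"dz":0,"twist":7},
  {"jaw":-1,"dx":0,"dy":0,"dz":0,"twist":7},
  {"jaw":-1,"dx":0,"dy":0,"dz":0,"twist":7},
  {"jaw":-1,"dx":0,"dy":0,"dz":0,"twist":7},
  {"jaw":-1,"dx":0,"dy":0,"dz":0,"twist":7},
  {"jaw":-1,"dx":0,"dy":0,"dz":0,"twist":7},
  {"jaw":-1,"dx":0,"dy":0,"dz":0,"twist":7},
])

```text
time: 10.42
tool_pos: [0.4634, 0.2714, 0.1261]
tcp_rot: [0.0, 0.94, 0.342, -0.0]
wrist_force: [0.2, 0.3, 0.0]
gripper_width: 0.999
grip_force: 0.0
```

```bash
python3 - <<'E'
from h import *
s=st([.464,.272,.123]);capz()
E
```

```text
t 10.42 pos [0.4634 0.2714 0.1261] yaw 40.0 tilt [-0. -0. -1.] q deg [ 51.3  13.1 -24.9  -0.  -52.1  78.7] F [0.2 0.3 0. ] w 0.999 g 0.0
tool delta cm [ 0.08 -0.01  0.31]
top 62 z pct [0.1547 0.1568 0.1583]
scene 51 z pct [0.1557 0.1568 0.1581]
```

Emit:
servo_tool([
  {"jaw":-1,"dx":0,"dy":0,"dz":0,"twist":7},
  {"jaw":-1,"dx":0,"dy":0,"dz":0,"twist":7},
  {"jaw":-1,"dx":0,"dy":0,"dz":0,"twist":7},
  {"jaw":-1,"dx":0,"dy":0,"dz":0,"twist":7},
  {"jaw":-1,"dx":0,"dy":0,"dz":0,"twist":7},
  {"jaw":-1,"dx":0,"dy":0,"dz":0,"twist":7},
  {"jaw":-1,"dx":0,"dy":0,"dz":0,"twist":7},
  {"jaw":-1,"dx":0,"dy":0,"dz":0,"twist":7},
])

```text
time: 11.18
tool_pos: [0.4635, 0.2715, 0.1262]
tcp_rot: [0.0, 0.991, -0.137, -0.0]
wrist_force: [-0.6, 0.8, 0.1]
gripper_width: 0.999
grip_force: 0.0
```

Emit:
servo_tool([
  {"jaw":-1,"dx":0,"dy":0,"dz":0,"twist":7},
  {"jaw":-1,"dx":0,"dy":0,"dz":0,"twist":7},
  {"jaw":-1,"dx":0,"dy":0,"dz":0,"twist":7},
  {"jaw":-1,"dx":0,"dy":0,"dz":0,"twist":7},
  {"jaw":-1,"dx":0,"dy":0,"dz":0,"twist":7},
  {"jaw":-1,"dx":0,"dy":0,"dz":0,"twist":7},
  {"jaw":-1,"dx":0,"dy":0,"dz":0,"twist":7},
  {"jaw":-1,"dx":0,"dy":0,"dz":0,"twist":7},
])

```text
time: 11.85
tool_pos: [0.4635, 0.2714, 0.1262]
tcp_rot: [0.0, 0.81, -0.586, -0.0]
wrist_force: [-0.1, -0.7, 0.4]
gripper_width: 1.0
grip_force: 0.0
```

Emit:
servo_tool([
  {"jaw":-1,"dx":0,"dy":0,"dz":0,"twist":7},
  {"jaw":-1,"dx":0,"dy":0,"dz":0,"twist":7},
  {"jaw":-1,"dx":0,"dy":0,"dz":0,"twist":7},
  {"jaw":-1,"dx":0,"dy":0,"dz":0,"twist":7},
  {"jaw":-1,"dx":0,"dy":0,"dz":0,"twist":7},
  {"jaw":-1,"dx":0,"dy":0,"dz":0,"twist":7},
  {"jaw":-1,"dx":0,"dy":0,"dz":0,"twist":7},
  {"jaw":-1,"dx":0,"dy":0,"dz":0,"twist":7},
])

```text
time: 12.52
tool_pos: [0.4635, 0.2715, 0.1262]
tcp_rot: [-0.0, -0.441, 0.898, -0.0]
wrist_force: [0.4, 0.7, -0.3]
gripper_width: 1.001
grip_force: 0.0
```

Emit:
servo_tool([
  {"jaw":-1,"dx":0,"dy":0,"dz":0.1,"twist":7},
  {"jaw":-1,"dx":0,"dy":0,"dz":0.1,"twist":7},
  {"jaw":-1,"dx":0,"dy":0,"dz":0.1,"twist":7},
  {"jaw":-1,"dx":0,"dy":0,"dz":0,"twist":7},
  {"jaw":-1,"dx":0,"dy":0,"dz":0,"twist":7},
  {"jaw":-1,"dx":0,"dy":0,"dz":0,"twist":7},
  {"jaw":-1,"dx":0,"dy":0,"dz":0,"twist":7},
  {"jaw":-1,"dx":0,"dy":0,"dz":0,"twist":0},
])

```text
time: 13.18
tool_pos: [0.4635, 0.2715, 0.1233]
tcp_rot: [-0.0, -0.029, 1.0, -0.0]
wrist_force: [-0.4, 0.6, 0.4]
gripper_width: 0.998
grip_force: 0.0
```

Emit:
servo_tool([
  {"jaw":1,"dx":0,"dy":0,"dz":0,"twist":0},
  {"jaw":1,"dx":0,"dy":0,"dz":0,"twist":0},
  {"jaw":1,"dx":0,"dy":0,"dz":0,"twist":0},
  {"jaw":1,"dx":0,"dy":0,"dz":0,"twist":0},
  {"jaw":1,"dx":0,"dy":0,"dz":0,"twist":0},
  {"jaw":1,"dx":0,"dy":0,"dz":0,"twist":0},
], newtons=30)

```text
time: 13.68
tool_pos: [0.4637, 0.2716, 0.1236]
tcp_rot: [0.0, -0.03, 1.0, 0.0]
wrist_force: [-0.9, -0.2, 4.1]
gripper_width: 0.697
grip_force: 32.1
```

```bash
python3 - <<'E'
from h import *
s=st([.464,.272,.123]);capz()
E
```

```text
t 13.68 pos [0.4637 0.2716 0.1236] yaw -176.5 tilt [ 0.  0. -1.] q deg [  51.3   13.3  -25.     0.   -51.7 -137.8] F [-0.9 -0.2  4.1] w 0.697 g 32.1
tool delta cm [-0.03  0.04  0.06]
top 16 z pct [0.1559 0.1575 0.1587]
scene 103 z pct [0.1556 0.1571 0.1581]
```

Emit:
servo_tool([
  {"jaw":1,"dx":0,"dy":0,"dz":-0.016,"twist":-7},
  {"jaw":1,"dx":0,"dy":0,"dz":-0.016,"twist":-7},
  {"jaw":1,"dx":0,"dy":0,"dz":-0.016,"twist":-7},
  {"jaw":1,"dx":0,"dy":0,"dz":-0.016,"twist":-7},
  {"jaw":1,"dx":0,"dy":0,"dz":-0.016,"twist":-7},
  {"jaw":1,"dx":0,"dy":0,"dz":-0.016,"twist":-7},
  {"jaw":1,"dx":0,"dy":0,"dz":-0.016,"twist":-7},
  {"jaw":1,"dx":0,"dy":0,"dz":-0.016,"twist":-7},
])

```text
time: 14.45
tool_pos: [0.4638, 0.2717, 0.1249]
tcp_rot: [0.0, -0.498, 0.867, 0.0]
wrist_force: [-0.7, -0.7, 3.1]
gripper_width: 0.698
grip_force: 32.1
```

Emit:
servo_tool([
  {"jaw":1,"dx":0,"dy":0,"dz":-0.016,"twist":-7},
  {"jaw":1,"dx":0,"dy":0,"dz":-0.016,"twist":-7},
  {"jaw":1,"dx":0,"dy":0,"dz":-0.016,"twist":-7},
  {"jaw":1,"dx":0,"dy":0,"dz":-0.016,"twist":-7},
  {"jaw":1,"dx":0,"dy":0,"dz":-0.016,"twist":-7},
  {"jaw":1,"dx":0,"dy":0,"dz":-0.016,"twist":-7},
  {"jaw":1,"dx":0,"dy":0,"dz":-0.016,"twist":-7},
  {"jaw":1,"dx":0,"dy":0,"dz":-0.016,"twist":-7},
])

```text
time: 15.12
tool_pos: [0.4638, 0.2719, 0.1261]
tcp_rot: [-0.0, 0.847, -0.532, 0.0]
wrist_force: [-0.1, 0.4, 2.5]
gripper_width: 0.696
grip_force: 32.1
```

Emit:
servo_tool([
  {"jaw":1,"dx":0,"dy":0,"dz":-0.016,"twist":-7},
  {"jaw":1,"dx":0,"dy":0,"dz":-0.016,"twist":-7},
  {"jaw":1,"dx":0,"dy":0,"dz":-0.016,"twist":-7},
  {"jaw":1,"dx":0,"dy":0,"dz":-0.016,"twist":-7},
  {"jaw":1,"dx":0,"dy":0,"dz":-0.016,"twist":-7},
  {"jaw":1,"dx":0,"dy":0,"dz":-0.016,"twist":-7},
  {"jaw":1,"dx":0,"dy":0,"dz":-0.016,"twist":-7},
  {"jaw":1,"dx":0,"dy":0,"dz":-0.016,"twist":-7},
])

```text
time: 15.78
tool_pos: [0.4638, 0.272, 0.1274]
tcp_rot: [-0.0, 0.997, -0.072, 0.0]
wrist_force: [-0.5, 0.7, 2.8]
gripper_width: 0.698
grip_force: 32.1
```

```bash
python3 - <<'E'
from h import *
s=st([.464,.272,.123]);print(s['torque']);capz()
E
```

```text
t 15.78 pos [0.4638 0.272  0.1274] yaw -8.2 tilt [ 0.001  0.001 -1.   ] q deg [ 51.3  13.  -24.8  -0.  -52.1  30.5] F [-0.5  0.7  2.8] w 0.698 g 32.1
tool delta cm [ 0.02 -0.    0.44]
[ 0.13674097  0.04111892 -0.06219731]
top 19 z pct [0.1595 0.1614 0.1621]
scene 121 z pct [0.1589 0.1606 0.1617]
```

Emit:
servo_tool([
  {"jaw":1,"dx":0,"dy":0,"dz":-0.016,"twist":-7},
  {"jaw":1,"dx":0,"dy":0,"dz":-0.016,"twist":-7},
  {"jaw":1,"dx":0,"dy":0,"dz":-0.016,"twist":-7},
  {"jaw":1,"dx":0,"dy":0,"dz":-0.016,"twist":-7},
  {"jaw":1,"dx":0,"dy":0,"dz":-0.016,"twist":-7},
  {"jaw":1,"dx":0,"dy":0,"dz":-0.016,"twist":-7},
  {"jaw":1,"dx":0,"dy":0,"dz":-0.016,"twist":-7},
  {"jaw":1,"dx":0,"dy":0,"dz":-0.016,"twist":-7},
])

```text
time: 16.55
tool_pos: [0.4637, 0.272, 0.1286]
tcp_rot: [-0.0, 0.915, 0.402, 0.0]
wrist_force: [-0.5, 0.8, 2.5]
gripper_width: 0.699
grip_force: 32.1
```

Emit:
servo_tool([
  {"jaw":1,"dx":0,"dy":0,"dz":-0.016,"twist":-7},
  {"jaw":1,"dx":0,"dy":0,"dz":-0.016,"twist":-7},
  {"jaw":1,"dx":0,"dy":0,"dz":-0.016,"twist":-7},
  {"jaw":1,"dx":0,"dy":0,"dz":-0.016,"twist":-7},
  {"jaw":1,"dx":0,"dy":0,"dz":-0.016,"twist":-7},
  {"jaw":1,"dx":0,"dy":0,"dz":-0.016,"twist":-7},
  {"jaw":1,"dx":0,"dy":0,"dz":-0.016,"twist":-7},
  {"jaw":1,"dx":0,"dy":0,"dz":-0.016,"twist":-7},
])

```text
time: 17.22
tool_pos: [0.4637, 0.2718, 0.1298]
tcp_rot: [-0.0, 0.619, 0.785, 0.0]
wrist_force: [-0.7, 0.2, 2.5]
gripper_width: 0.692
grip_force: 32.1
```

Emit:
servo_tool([
  {"jaw":1,"dx":0,"dy":0,"dz":-0.016,"twist":-7},
  {"jaw":1,"dx":0,"dy":0,"dz":-0.016,"twist":-7},
  {"jaw":1,"dx":0,"dy":0,"dz":0,"twist":0},
  {"jaw":1,"dx":0,"dy":0,"dz":0,"twist":0},
])

```text
time: 17.55
tool_pos: [0.4636, 0.2715, 0.1301]
tcp_rot: [0.0, 0.522, 0.853, -0.0]
wrist_force: [-0.6, 0.1, 1.8]
gripper_width: 0.694
grip_force: 32.0
```

Emit:
servo_tool([
  {"jaw":1,"dx":0,"dy":0,"dz":-0.1,"twist":0},
  {"jaw":1,"dx":0,"dy":0,"dz":-0.1,"twist":0},
  {"jaw":1,"dx":0,"dy":0,"dz":-0.1,"twist":0},
  {"jaw":1,"dx":0,"dy":0,"dz":0,"twist":0},
])

```text
time: 17.88
tool_pos: [0.4635, 0.2715, 0.1331]
tcp_rot: [-0.0, 0.52, 0.854, -0.0]
wrist_force: [-0.2, 0.2, -0.9]
gripper_width: 0.698
grip_force: 32.4
```

```bash
python3 - <<'E'
from h import *
s=st([.464,.272,.123]);print(s['torque']);capz()
E
```

```text
t 17.88 pos [0.4635 0.2715 0.1331] yaw 117.3 tilt [-0. -0. -1.] q deg [ 51.3  12.7 -24.4  -0.  -53.  156. ] F [-0.2  0.2 -0.9] w 0.698 g 32.4
tool delta cm [0.02 0.07 1.01]
[-4.06673532e-06 -1.92054458e-02  2.98727010e-02]
top 81 z pct [0.1641 0.1664 0.1678]
scene 169 z pct [0.165  0.1665 0.1675]
```

Emit:
servo_tool([
  {"jaw":1,"dx":0,"dy":0,"dz":-0.5,"twist":0},
  {"jaw":1,"dx":0,"dy":0,"dz":-1.0,"twist":0},
  {"jaw":1,"dx":0,"dy":0,"dz":-1.5,"twist":0},
  {"jaw":1,"dx":0,"dy":0,"dz":-1.5,"twist":0},
  {"jaw":1,"dx":0,"dy":0,"dz":-1.5,"twist":7},
  {"jaw":1,"dx":0,"dy":0,"dz":-1.5,"twist":7},
  {"jaw":1,"dx":0,"dy":0,"dz":-1.5,"twist":7},
  {"jaw":1,"dx":0,"dy":0,"dz":0,"twist":7},
])

```text
time: 18.65
tool_pos: [0.465, 0.2725, 0.2275]
tcp_rot: [0.0, 0.713, 0.701, 0.003]
wrist_force: [0.7, 1.0, -0.1]
gripper_width: 0.697
grip_force: 32.7
```

Emit:
servo_tool([
  {"jaw":1,"dx":0,"dy":0,"dz":0,"twist":7},
  {"jaw":1,"dx":0,"dy":0,"dz":0,"twist":7},
  {"jaw":1,"dx":0,"dy":0,"dz":0,"twist":7},
  {"jaw":1,"dx":0,"dy":0,"dz":0,"twist":7},
  {"jaw":1,"dx":0,"dy":0,"dz":0,"twist":7},
  {"jaw":1,"dx":0,"dy":0,"dz":0,"twist":7},
  {"jaw":1,"dx":0,"dy":0,"dz":0,"twist":7},
  {"jaw":1,"dx":0,"dy":0,"dz":0,"twist":0},
])

```text
time: 19.32
tool_pos: [0.4637, 0.2716, 0.2241]
tcp_rot: [-0.0, 0.94, 0.342, 0.0]
wrist_force: [0.1, -0.3, -0.9]
gripper_width: 0.694
grip_force: 32.7
```

```bash
python3 - <<'E'
from h import *
s=st([.593,-.22,.225])
p,d,i=cap('scene','s3.png')
E
```

```text
t 19.32 pos [0.4637 0.2716 0.2241] yaw 40.1 tilt [ 0.001  0.001 -1.   ] q deg [ 51.3   7.8 -17.4   0.  -64.7  78.8] F [ 0.1 -0.3 -0.9] w 0.694 g 32.7
tool delta cm [-21.74  45.95  -0.11]
```

View pics/s3.png

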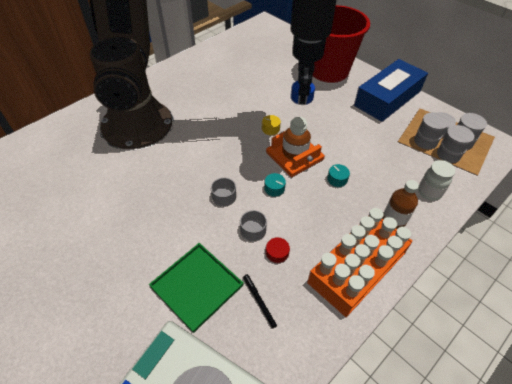

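The cap is held upright at (302,93), the jar's neck at (297,125) is bare, and the tray is at (197,285). Carrying the cap to the tray now.

Emit:
servo_tool([
  {"jaw":1,"dx":-1.0,"dy":2.0,"dz":0,"twist":0},
  {"jaw":1,"dx":-1.5,"dy":3.2,"dz":0,"twist":0},
  {"jaw":1,"dx":-1.5,"dy":3.2,"dz":0,"twist":0},
  {"jaw":1,"dx":-1.5,"dy":3.2,"dz":0,"twist":0},
  {"jaw":1,"dx":-1.5,"dy":3.2,"dz":0,"twist":0},
  {"jaw":1,"dx":-1.5,"dy":3.2,"dz":0,"twist":0},
  {"jaw":1,"dx":-1.5,"dy":3.2,"dz":0,"twist":0},
  {"jaw":1,"dx":-1.5,"dy":3.2,"dz":0,"twist":0},
])

```text
time: 20.03
tool_pos: [0.5343, 0.0095, 0.2239]
tcp_rot: [0.0, 0.938, 0.348, 0.0]
wrist_force: [0.2, 0.6, -0.1]
gripper_width: 0.694
grip_force: 32.7
```

Emit:
servo_tool([
  {"jaw":1,"dx":-1.5,"dy":3.2,"dz":0,"twist":0},
  {"jaw":1,"dx":-1.5,"dy":3.2,"dz":0,"twist":0},
  {"jaw":1,"dx":-1.5,"dy":3.2,"dz":0,"twist":0},
  {"jaw":1,"dx":-1.5,"dy":3.2,"dz":0,"twist":0},
  {"jaw":1,"dx":-1.5,"dy":3.2,"dz":0,"twist":0},
  {"jaw":1,"dx":-1.5,"dy":3.2,"dz":0,"twist":0},
  {"jaw":1,"dx":-1.2,"dy":2.2,"dz":0,"twist":0},
  {"jaw":1,"dx":0,"dy":0,"dz":0,"twist":0},
])

```text
time: 20.7
tool_pos: [0.5955, -0.2221, 0.2228]
tcp_rot: [0.0, 0.938, 0.346, -0.001]
wrist_force: [0.2, 1.0, -0.9]
gripper_width: 0.7
grip_force: 32.8
```

```bash
python3 - <<'E'
from h import *
s=st([.593,-.22,.03])
p,d,i=cap('scene')
h=cv2.cvtColor(p,cv2.COLOR_RGB2HSV)
m=(h[...,0]>105)&(h[...,0]<130)&(h[...,1]>130)&(h[...,2]>40)
w=pts(i,m,d);w=w[(np.hypot(w[:,0]-.593,w[:,1]+.22)<.045)&(w[:,2]<.28)]
print(len(w),w.min(0),np.percentile(w[:,2],[2,98]))
E
```

```text
t 20.7 pos [ 0.5955 -0.2221  0.2228] yaw 40.5 tilt [-0.001 -0.001 -1.   ] q deg [-2.900e+00  1.720e+01 -5.300e+00  1.000e-01 -6.750e+01  1.333e+02] F [ 0.2  1.  -0.9] w 0.7 g 32.8
tool delta cm [-0.03 -0.33 19.28]
386 [ 0.58033813 -0.24204066  0.22109202] [0.2252211  0.25830547]
```

Emit:
servo_tool([
  {"jaw":1,"dx":0,"dy":-0.3,"dz":2.5,"twist":0},
  {"jaw":1,"dx":0,"dy":0,"dz":3.5,"twist":0},
  {"jaw":1,"dx":0,"dy":0,"dz":3.5,"twist":0},
  {"jaw":1,"dx":0,"dy":0,"dz":3.5,"twist":0},
  {"jaw":1,"dx":0,"dy":0,"dz":3.0,"twist":0},
  {"jaw":1,"dx":0,"dy":0,"dz":2.5,"twist":0},
  {"jaw":1,"dx":0,"dy":0,"dz":1.5,"twist":0},
  {"jaw":1,"dx":0,"dy":0,"dz":0,"twist":0},
])

```text
time: 21.42
tool_pos: [0.5907, -0.2145, 0.0197]
tcp_rot: [-0.001, 0.938, 0.347, -0.003]
wrist_force: [-0.4, -0.7, -0.9]
gripper_width: 0.699
grip_force: 32.8
```

Emit:
servo_tool([
  {"jaw":1,"dx":0,"dy":0,"dz":0.2,"twist":0},
  {"jaw":1,"dx":0,"dy":0,"dz":0.2,"twist":0},
  {"jaw":1,"dx":0,"dy":0,"dz":0.2,"twist":0},
  {"jaw":1,"dx":0,"dy":0,"dz":0.2,"twist":0},
  {"jaw":1,"dx":0,"dy":0,"dz":0.2,"twist":0},
  {"jaw":1,"dx":0,"dy":0,"dz":0,"twist":0},
])

```text
time: 21.92
tool_pos: [0.5932, -0.2156, 0.0133]
tcp_rot: [0.0, 0.938, 0.345, 0.0]
wrist_force: [-0.1, -0.3, -1.0]
gripper_width: 0.697
grip_force: 32.8
```

```bash
python3 - <<'E'
from h import *
s=st([.593,-.22,.0066])
E
```

```text
t 21.92 pos [ 0.5932 -0.2156  0.0133] yaw 40.4 tilt [ 0.  0. -1.] q deg [ -2.3  28.5 -18.8  -0.  -42.6 132.7] F [-0.1 -0.3 -1. ] w 0.697 g 32.8
tool delta cm [-0.3   0.32  0.67]
```

Emit:
servo_tool([
  {"jaw":1,"dx":0,"dy":0,"dz":0.2,"twist":0},
  {"jaw":1,"dx":0,"dy":0,"dz":0.2,"twist":0},
  {"jaw":1,"dx":0,"dy":0,"dz":0.15,"twist":0},
  {"jaw":1,"dx":0,"dy":0,"dz":0.1,"twist":0},
  {"jaw":1,"dx":0,"dy":0,"dz":0,"twist":0},
  {"jaw":1,"dx":0,"dy":0,"dz":0,"twist":0},
])

```text
time: 22.42
tool_pos: [0.5931, -0.2156, 0.0065]
tcp_rot: [-0.0, 0.939, 0.345, -0.0]
wrist_force: [0.3, -0.7, -0.7]
gripper_width: 0.695
grip_force: 32.8
```

Emit:
servo_tool([
  {"jaw":1,"dx":0,"dy":0,"dz":0.1,"twist":0},
  {"jaw":1,"dx":0,"dy":0,"dz":0,"twist":0},
  {"jaw":1,"dx":0,"dy":0,"dz":0.05,"twist":0},
  {"jaw":1,"dx":0,"dy":0,"dz":0,"twist":0},
])

```text
time: 22.75
tool_pos: [0.5932, -0.2156, 0.0052]
tcp_rot: [0.0, 0.939, 0.345, 0.0]
wrist_force: [-0.1, 0.3, 0.4]
gripper_width: 0.694
grip_force: 32.8
```

Emit:
servo_tool([
  {"jaw":1,"dx":0,"dy":0,"dz":0.05,"twist":0},
  {"jaw":1,"dx":0,"dy":0,"dz":0.05,"twist":0},
  {"jaw":1,"dx":0,"dy":0,"dz":0,"twist":0},
  {"jaw":1,"dx":0,"dy":0,"dz":0,"twist":0},
])

```text
time: 23.08
tool_pos: [0.5932, -0.2156, 0.0051]
tcp_rot: [0.0, 0.938, 0.345, 0.0]
wrist_force: [-1.9, 2.4, 7.4]
gripper_width: 0.697
grip_force: 33.5
```

Emit:
servo_tool([
  {"jaw":-1,"dx":0,"dy":0,"dz":-0.1,"twist":0},
  {"jaw":-1,"dx":0,"dy":0,"dz":0,"twist":0},
  {"jaw":-1,"dx":0,"dy":0,"dz":0,"twist":0},
  {"jaw":-1,"dx":0,"dy":0,"dz":0,"twist":0},
  {"jaw":-1,"dx":0,"dy":0,"dz":0,"twist":0},
  {"jaw":-1,"dx":0,"dy":0,"dz":0,"twist":0},
])

```text
time: 23.58
tool_pos: [0.5931, -0.2156, 0.005]
tcp_rot: [-0.0, 0.939, 0.345, -0.0]
wrist_force: [0.2, -0.2, -1.0]
gripper_width: 1.003
grip_force: 0.0
```

Emit:
servo_tool([
  {"jaw":-1,"dx":0,"dy":0,"dz":-1,"twist":0},
  {"jaw":-1,"dx":0,"dy":0,"dz":-2,"twist":0},
  {"jaw":-1,"dx":0,"dy":0,"dz":-3,"twist":0},
  {"jaw":-1,"dx":0,"dy":0,"dz":-3,"twist":0},
  {"jaw":-1,"dx":0,"dy":0,"dz":-3,"twist":0},
  {"jaw":-1,"dx":0,"dy":0,"dz":-3,"twist":0},
  {"jaw":-1,"dx":0,"dy":0,"dz":0,"twist":0},
  {"jaw":-1,"dx":0,"dy":0,"dz":0,"twist":0},
])

```text
time: 24.25
tool_pos: [0.5944, -0.2158, 0.1583]
tcp_rot: [0.001, 0.938, 0.345, 0.002]
wrist_force: [-0.3, 0.1, -0.0]
gripper_width: 0.997
grip_force: 0.0
```

```bash
python3 - <<'E'
from h import *
s=st()
p,d,i=cap('scene','s4.png')
h=cv2.cvtColor(p,cv2.COLOR_RGB2HSV)
m=(h[...,0]>105)&(h[...,0]<130)&(h[...,1]>130)&(h[...,2]>40)
w=pts(i,m,d);w=w[(np.hypot(w[:,0]-.593,w[:,1]+.22)<.08)&(w[:,2]<.08)]
t=w[w[:,2]>.034]
print(len(w),cv2.minEnclosingCircle(t[:,:2].astype(np.float32).reshape(-1,1,2)),np.percentile(t[:,2],[5,50,95]))
c=cv2.imread('pics/s4.png')[200:350,100:320];cv2.imwrite('pics/s4c.png',cv2.resize(c,None,fx=3,fy=3))
E
```

```text
t 24.25 pos [ 0.5944 -0.2158  0.1583] yaw 40.4 tilt [ 0.005 -0.    -1.   ] q deg [ -2.3  19.5 -10.9   0.  -59.3 132.7] F [-0.3  0.1 -0. ] w 0.997 g 0.0
541 ((0.5938331484794617, -0.21809814870357513), 0.029956942424178123) [0.03609341 0.03855649 0.041014  ]
```

View pics/s4c.png

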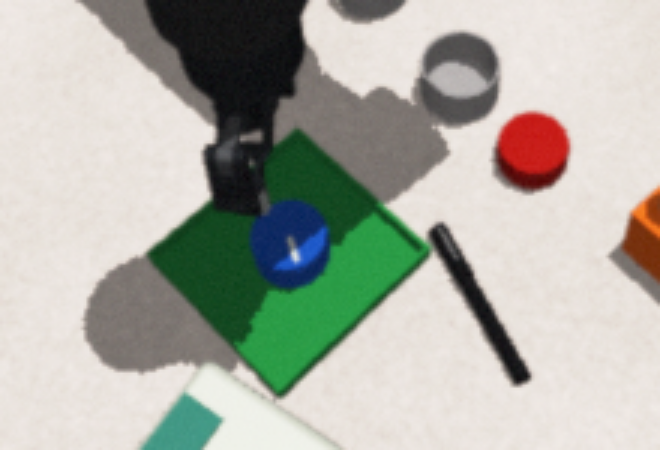

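The blue cap stands flat at the tray's centre, at crop pixel (290,243), with its top at about 0.039 m. The gripper is clear above it.

```bash
python3 -c "
from bench import job
print(job.hand_in())"
```

```text
the job is handed in; nothing more can be done
None
```

I unscrewed the blue cap in two strokes, lifted it clear and left it standing flat near the centre of the green tray; the job is handed in at about 24 s, with no verdict returned.

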